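# Gather the dusty end plugs in the sieve corner over the suction box

### The arm

A 6-joint arm with a two-finger parallel gripper is mounted at the origin on the work surface. World frame = base frame: x ahead of the robot, y to its left, z up, the work surface at z = 0. Lengths are in mm, angles in rad, forces in N, time in s.
With the tool pointing down it reaches from about 350 to 975 mm from the base axis. Payload 7.1 kg.
Tool frame: the origin (TCP) lies between the finger pads; the fingertips stand 17 mm ahead of it and the grasp point (between the pads) lies 2 mm behind it; z points along the fingers, y is the line along which they close (so a half turn about z gives the same grasp; the last joint's range is limited). The gripper opens to 88 mm and grips with 3 to 60 N. Pads are 20 mm wide; open, the fingers measure 115 mm over their backs; the gripper's body (75 mm by 178 mm) begins 61 mm behind the grasp point.
Start: joints at [1.198, 0.423, 1.63, -0, 1.089, -0.019], TCP at [216.508, 586.284, 212.975] pointing down, gripper open.
Joint ranges: [-3, 3], [-0.9, 2.11], [0.09, 2.58], [-1.31, 4.45], [0.11, 2.69], [-2.54, 2.54]. Speed limits (rad/s): [2.39, 2.39, 3.01, 3.14, 3.14, 3.14].

### API

Orientations are given as a rotation vector (axis times angle).
In Python, from workcell import ctrl, viewer, close_job gives the robot as it stands (ctrl), with the cameras (viewer) and the job as plain functions.
- The arm moves only by the shell command python3 jog.py 'ROWS' [OPENING]. ROWS is a JSON list of rows, 1 to 5 of them, each of 6 numbers: dx, dy, dz in mm, then a rotation vector rx, ry, rz in rad; each row shifts and turns the commanded pose from where the row before left it, along the tool's axes as they then stand; what a row does not reach is not made up. A row lasts 1/12 s, in which the tool goes at most 41.7 mm and 0.125 rad, less where a joint would pass 70% of its speed; a pose out of reach is approached as far as the arm can. OPENING is the finger opening in mm, set as the command begins (- or left out keeps the last). The fingers move at their own pace and stop on an object; the grip force is fixed at half the most. Time passes only in rows, so rows that do not move let the fingers close. It prints the time, the measured TCP pose, the force, the opening and the grip force at its end.
- ctrl.get_obs(): the state, without advancing time (a new reading comes with each control period).
- viewer.get_image(name): name is "scene" or "top"; returns a dict with "img" (420x560x3 uint8, red, green, blue), "fx", "fy", "cx", "cy" (pixels), "R" (3x3) and "t" (3): a world point X has camera coordinates R X + t. Camera axes: x right, y down, z forward; pixel columns grow to the right and rows downward; lengths in mm; the calibration is good to about 2 mm. A picture is of the moment at which its call begins. There is no depth.
- close_job(): hands the job in; it is judged then, once.
The state is a dict: "t": time; "qpos": joint angles; "qvel": joint speeds; "joint_torque": joint torques, N m; "ee_pos": TCP position; "orientation": TCP orientation; "ft_force": force on the tool from outside, world axes, zero at the start; "moment": the same for the moment, N m; "width": finger opening in mm; "grasp_force": force on a finger pad.
Only numpy, scipy, OpenCV 4.12 (cv2) and the standard library are available. Lean on these libraries where they do the work, as an engineer would, in place of code of your own. Each camera call takes 0.05 s, during which the arm holds its last target. There are 200 camera calls.

### The job

First turn the red lever of the dust-suction valve to half open, 45 degrees, over the yellow mark, and let go of it. Then lift the blue tote by its handle and tilt it so that all five loose clay plugs slide together into its yellow sieve corner, with that corner over the grille of the suction box and clear of it. Finish while still holding the tote tilted there, steady, with the plugs in the corner; spill none, and leave the tube block, glue bottle and brush alone.

Things in the scene. Friction and masses are not known exactly. Their poses are not given: they have to be found in the camera images.
- extractor: fixed dust-suction unit: a grey box 200 x 200 x 50 mm with a square grille 180 mm wide on top, and a steel pipe (34 mm thick) leaving its -y side at 30 mm height to the edge of the bench, with a brass ball valve on it. Origin: centre of the box's underside, on the bench; z up. The pipe runs along its -y axis
- grille (a point): centre of the grille, on the box's top, 51 mm above the bench; the grille reaches 90 mm from it along the extractor's x and y axes either way
- valve (a joint): angle of the valve lever about its vertical axis, rad: 0 is closed (lever along the extractor's +x axis), it grows counter-clockwise seen from above, 1.571 is fully open (lever along +y). Half open is 0.785. A stiff lever: needs about 0.12 N m, stays where it is left. A yellow mark on the white dial under the lever (46 mm radius, 27 to 24 mm below the lever's mid-height) shows half open
- valve_axis (a point): point on the lever's turning axis, at the lever's mid-height, 95 mm above the bench, 170 mm from the box's centre along the extractor's -y
- valve_grip (a point): middle of the lever's red grip, 65 mm out from the turning axis; the grip is 60 mm long (32 to 92 mm from the axis), 14 mm wide and 20 mm high; nothing but the dial stands under it or beside it
- tote: blue tote 200 x 150 mm (its x, y), walls 45 mm high and 5 mm thick, about 0.35 kg (plugs apart), with a bridge handle over its middle along its y axis. Origin: centre of its underside; z up out of its mouth. Its yellow sieve corner is the one at +x, +y; the yellow, perforated patch of floor there measures 80 x 80 mm. It holds five loose plugs
- tote_grip (a point): middle of the tote's handle, straight above its centre, 78 mm above its underside; the black bar is 14 mm wide (tote x), 24 mm high, 162 mm long (tote y), its underside 21 mm above the rim; steel legs at its two ends
- tote_in (a point): centre of the tote's inner floor, 5 mm above its underside
- tote_corner (a point): inner floor corner of the yellow sieve corner: 95 mm along the tote's +x, 70 mm along its +y, 5 mm above its underside
- plug0_center (a point): centre of loose terracotta-coloured clay plug 0: a disc 24 mm across, 14 mm high, 14 g, lying flat in the tote; glazed, on the tote floor it begins to slide at about 7 degrees of tilt
- plug1_center (a point): centre of loose terracotta-coloured clay plug 1: a disc 24 mm across, 14 mm high, 14 g, lying flat in the tote; glazed, on the tote floor it begins to slide at about 7 degrees of tilt
- plug2_center (a point): centre of loose terracotta-coloured clay plug 2: a disc 24 mm across, 14 mm high, 14 g, lying flat in the tote; glazed, on the tote floor it begins to slide at about 7 degrees of tilt
- plug3_center (a point): centre of loose terracotta-coloured clay plug 3: a disc 24 mm across, 14 mm high, 14 g, lying flat in the tote; glazed, on the tote floor it begins to slide at about 7 degrees of tilt
- plug4_center (a point): centre of loose terracotta-coloured clay plug 4: a disc 24 mm across, 14 mm high, 14 g, lying flat in the tote; glazed, on the tote floor it begins to slide at about 7 degrees of tilt
- tube_block: bystander: red and yellow hexagonal block of firework tubes, 150 mm across, 66 mm high; origin: centre of its underside
- glue_bottle: bystander: white squeeze bottle, 58 mm across, 165 mm high; origin: centre of its underside
- brush: bystander: hand brush lying on the bench to the left, along its x axis; origin: under its middle

How it is judged (in metres and radians):
On the way, in this order (a step that is already met when the one before it is completed fails the run):
1. the valve lever is half open (45 degrees, within 8) and let go of (value of joint valve between 0.645 and 0.925 rad and contact force between the fingers and extractor below 0.5 N), for 0.3 s.
2. the tote is lifted clear of the bench in the gripper (contact force between the fingers and tote above 1 N and height (world z) of tote above 0.03 m), for 0.2 s.
At the end, for the whole second after the job is handed in: Valve 45 deg open, within 8; gripper holds the tote steady (under 30 mm/s), tilted 11.5 to 50 deg, its yellow corner over the 180 mm grille and at least 19 mm above it, touching nothing else; all five plug centres within 100 mm of that corner's tip (all of step 1 and contact force between the fingers and tote above 1 N and angle between tote's own z axis and vertical between 0.2 and 0.87 rad and linear speed of tote below 0.03 m/s and height (world z) of tote_corner above 0.07 m and x of tote_corner in the frame of extractor between -0.09 and 0.09 m and y of tote_corner in the frame of extractor between -0.09 and 0.09 m and contact force between tote and extractor below 0.2 N and contact force between tote and tube_block below 0.2 N and contact force between tote and glue_bottle below 0.2 N and contact force between tote and brush below 0.2 N and distance between each of plug0_center, plug1_center, plug2_center, plug3_center, plug4_center and tote_corner below 0.1 m); the arm keeps its last pose, push and grip.
It fails at once if a plug is spilled from the tote (distance between any of plug0_center, plug1_center, plug2_center, plug3_center, plug4_center and tote_in above 0.15 m).
It fails at once if a bystander is moved more than 30 mm (distance of any of tube_block, glue_bottle, brush from where it was at the start of the episode above 0.03 m).
It also fails if it takes over 70 s, if anything falls off the work surface, if the arm or the gripper's body presses on something with over 40 N, if the wrist force passes 120 N, or if a joint passes its speed limit or range.

## Working session

There is one attempt and no reset: what is moved stays moved. The work goes in short steps, Python scripts to look and compute and a shell command to move; the robot and the scene stay as the last step left them, time stands still between calls to the robot, and variables do not carry over. Pictures are saved under pics/ and viewed, at most 10 in all, crops included, and the job is handed in when it is done.

```bash
ls; mkdir -p pics; python3 - <<'E'
from workcell import ctrl, viewer, close_job
import cv2,numpy as np
for n in("scene","top"):
    d=viewer.get_image(n);cv2.imwrite(f"pics/{n}0.png",d["img"][:,:,::-1])
    print(n,d["fx"],d["fy"],d["cx"],d["cy"],np.round(d["R"],3).tolist(),np.round(d["t"],1))
o=ctrl.get_obs();print(o["ee_pos"],o["orientation"],o["t"],o["width"])
E
```

```text
jog.py
pics
workcell.py
scene 444.99435313059524 444.99435313059524 278.79342171830496 206.31456365125177 [[-0.055, 0.998, -0.019], [0.56, 0.015, -0.828], [-0.827, -0.056, -0.56]] [ -56.4 -247.7 1611.1]
top 384.2407962877372 384.2407962877372 277.8320492291384 211.92791731434394 [[-0.003, -0.999, 0.034], [-0.982, -0.003, -0.186], [0.186, -0.034, -0.982]] [ 76.2 568.6 931.5]
[216.31785518 585.81986443 212.2905835 ] [-5.52772205e-01 -3.09234516e+00  2.11878137e-03] 0.1 87.75067736209698
```

View pics/scene0.png

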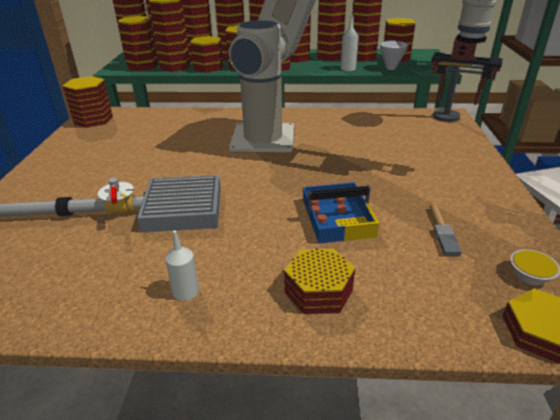

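View pics/top0.png

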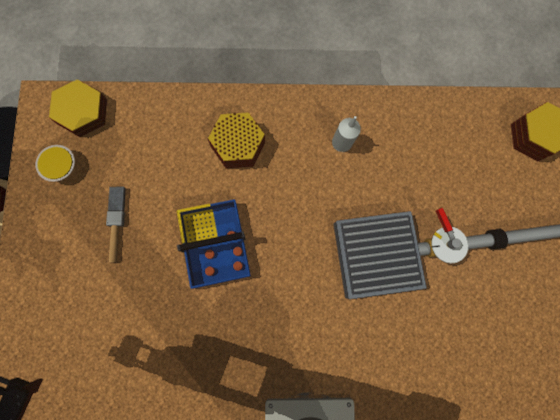

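The two views show the tote around top px (215,243), with its yellow corner at the upper left. The extractor is at (382,255), the valve axis near (450,245), and the red lever runs up to about (440,210). The bottle is at (347,133), the tube block at (237,140) and the brush at (116,222). Next I'll measure these.

```bash
cat > h.py <<'E'
from workcell import ctrl, viewer, close_job
import cv2,numpy as np
from scipy.spatial.transform import Rotation as Ro
def ray(d,uv,z):
    uv=np.atleast_2d(np.asarray(uv,float));R=np.array(d["R"]);t=np.array(d["t"])
    c=-R.T@t
    v=np.c_[(uv[:,0]-d["cx"])/d["fx"],(uv[:,1]-d["cy"])/d["fy"],np.ones(len(uv))]@R
    return c+v*((z-c[2])/v[:,2])[:,None]
def proj(d,X):
    p=np.atleast_2d(X)@np.array(d["R"]).T+np.array(d["t"])
    return np.c_[p[:,0]/p[:,2]*d["fx"]+d["cx"],p[:,1]/p[:,2]*d["fy"]+d["cy"]]
def mask(d,lo,hi,box):
    h=cv2.cvtColor(d["img"],cv2.COLOR_RGB2HSV);m=cv2.inRange(h,lo,hi)
    k=np.zeros_like(m);x0,y0,x1,y1=box;k[y0:y1,x0:x1]=255;return m&k
def pts(m): return np.argwhere(m)[:,::-1]
E
python3 - <<'E'
from h import *
d=viewer.get_image("top");np.set_printoptions(precision=1,suppress=True)
m=mask(d,(0,170,110),(6,255,255),(425,195,470,255));p=pts(m)
print("red n",len(p),p.min(0),p.max(0));r=cv2.minAreaRect(p.astype(np.float32));print(r);b=cv2.boxPoints(r);print(b, ray(d,b,105));print(ray(d,r[0],105))
# blue+yellow tote
m=mask(d,(100,120,30),(130,255,255),(165,190,260,295))|mask(d,(22,150,80),(35,255,255),(165,190,260,295))
p=pts(m);r=cv2.minAreaRect(cv2.convexHull(p.astype(np.float32)));b=cv2.boxPoints(r);print("tote",len(p),r,b);print(ray(d,b,45))
y=pts(mask(d,(22,150,80),(35,255,255),(165,190,260,295)));print("yel",ray(d,y.mean(0),5))
hd=d["img"]
v=cv2.resize(np.hstack([hd[190:300,165:265],hd[190:300,420:520]]),None,fx=4,fy=4,interpolation=cv2.INTER_CUBIC);cv2.imwrite("pics/c1.png",v[:,:,::-1])
v=cv2.resize(hd[200:310,320:440],None,fx=5,fy=5,interpolation=cv2.INTER_CUBIC);cv2.imwrite("pics/c2.png",v[:,:,::-1])
E
```

```text
red n 138 [438 208] [451 230]
((443.800048828125, 219.60003662109375), (24.149534225463867, 8.049844741821289), 63.43495178222656)
[[434.8 210.6]
 [442.  207. ]
 [452.8 228.6]
 [445.6 232.2]] [[ 563.1 -307.8  105. ]
 [ 572.2 -326.6  105. ]
 [ 518.5 -348.8  105. ]
 [ 509.7 -330.2  105. ]]
[[ 540.7 -328.4  105. ]]
tote 3485 ((212.51922607421875, 243.09616088867188), (79.6231460571289, 60.59988784790039), 78.69007110595703) [[175.  210. ]
 [234.4 198.1]
 [250.  276.2]
 [190.6 288.1]]
[[574.2 339.   45. ]
 [606.  188.1  45. ]
 [406.7 145.7  45. ]
 [378.1 291.8  45. ]]
yel [[544.6 287.5   5. ]]
```

View pics/c1.png

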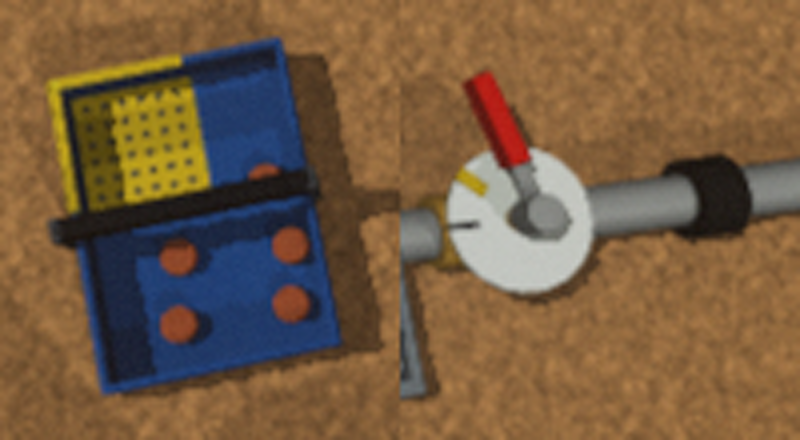

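View pics/c2.png

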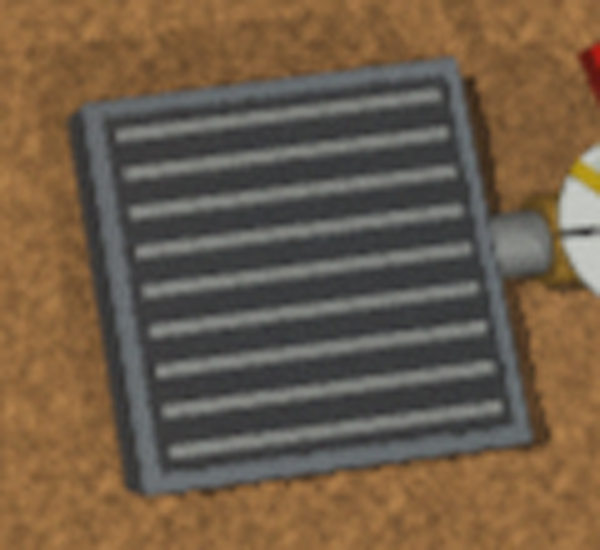

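The left crop has tote rim corners at (48,82), (280,40), (340,342) and (105,392), and the handle runs from (62,232) to (308,183). In the right crop the hub is at (548,215), the lever tip at (477,80) and the yellow mark at (472,181). The second crop has box top corners at (83,105), (457,62), (530,440) and (147,492).

```bash
python3 - <<'E'
from h import *
np.set_printoptions(precision=1,suppress=True)
d=viewer.get_image("top");s=viewer.get_image("scene")
f=lambda a,k,o:(np.array(a,float)+.5)/k-.5+np.array(o)
B=ray(d,f([(83,105),(457,62),(530,440),(147,492)],5,(320,200)),50)
print("box",B,B.mean(0),"edges",[np.linalg.norm(B[i]-B[i-1]) for i in range(4)])
x=(B[0]-B[3]+B[1]-B[2])[:2];y=(B[0]-B[1]+B[3]-B[2])[:2]
ax=np.arctan2(x[1],x[0]);ay=np.arctan2(-y[0],y[1]);print("yaw",ax,ay)
T=ray(d,f([(48,82),(280,40),(340,342),(105,392)],4,(165,190)),45)
print("tote",T,T.mean(0),"edges",[np.linalg.norm(T[i]-T[i-1]) for i in range(4)])
x=(T[0]-T[3]+T[1]-T[2])[:2];y=(T[0]-T[1]+T[3]-T[2])[:2];print("yaw",np.arctan2(x[1],x[0]),np.arctan2(-y[0],y[1]))
H=ray(d,f([(62,232),(308,183)],4,(165,190)),86);print("handle",H,H.mean(0),np.linalg.norm(H[0]-H[1]))
yaw=(ax+ay)/2;R=Ro.from_rotvec([0,0,yaw]).as_matrix()
V=B.mean(0)+R@[0,-170,0];print("valve from box",V[:2])
L=ray(d,f([(148,215),(77,80)],4,(420,190)),[105,105]) if 0 else np.vstack([ray(d,f([(148,215)],4,(420,190)),108),ray(d,f([(77,80)],4,(420,190)),105)])
print("hub,tip",L);v=(R.T@(L[1]-L[0]));print("lever ang",np.arctan2(v[1],v[0]),np.linalg.norm(v[:2]))
v=R.T@(ray(d,(443.8,219.6),105)[0]-V);print("lever ang2",np.arctan2(v[1],v[0]),np.hypot(*v[:2]))
M=ray(d,f([(72,181)],4,(420,190)),71)[0];v=R.T@(M-V);print("mark",np.arctan2(v[1],v[0]),np.hypot(*v[:2]))
# scene check: red grip
p=pts(mask(s,(0,170,110),(6,255,255),(100,170,130,205)));print("scene red",len(p),p.mean(0),ray(s,p.mean(0),97))
print(proj(s,[V[0],V[1],95]),proj(s,H.mean(0)))
for n,a,z in(("bottle",(343,148),0),("block",(237,138),66),("brush",(116,225),20)):print(n,ray(d,a,z))
E
```

```text
box [[ 546.8  -73.9   50. ]
 [ 569.9 -270.    50. ]
 [ 377.2 -293.7   50. ]
 [ 352.6  -99.6   50. ]] [ 461.6 -184.3   50. ] edges [np.float64(195.87556732010782), np.float64(197.41283574189532), np.float64(194.1451682526839), np.float64(195.69433572727115)]
yaw 0.12722314000304477 0.12151274929919634
tote [[573.9 334.9  45. ]
 [602.  187.5  45. ]
 [409.3 146.8  45. ]
 [379.2 291.2  45. ]] [491.1 240.1  45. ] edges [np.float64(199.52190047651658), np.float64(150.05940188513677), np.float64(196.96360578667492), np.float64(147.48473480570138)]
yaw 0.21448375619490728 0.19688901861821811
handle [[474.  312.8  86. ]
 [503.8 165.6  86. ]] [488.9 239.2  86. ] 150.2021378718785
valve from box [ 482.7 -353. ]
hub,tip [[ 482.1 -353.4  108. ]
 [ 565.6 -318.2  105. ]]
lever ang 0.2749652883900202 90.58341151487352
lever ang2 0.2768283168584558 63.002693783131164
mark 0.712058871000413 36.93111530540049
scene red 77 [113.2 194. ] [[ 538.6 -333.3   97. ]]
[[113.8 183.2]] [[338.6 190.2]]
bottle [[ 761.5 -109.1    0. ]]
block [[762.  182.5  66. ]]
brush [[539.  494.7  20. ]]
```

```bash
cat >> h.py <<'E'
def delta(X,Rt=None):
    o=ctrl.get_obs();R=Ro.from_rotvec(o["orientation"]);np.set_printoptions(precision=3,suppress=True)
    print("t",o["t"],"ee",o["ee_pos"],"tool x",R.as_matrix()[:,0],"y",R.as_matrix()[:,1],"F",o["ft_force"],"w",o["width"],"q",np.array(o["qpos"]))
    print("d tool",R.inv().apply(np.array(X)-o["ee_pos"]),"rot",(R.inv()*Rt).as_rotvec() if Rt is not None else "")
def down(yaw): # tool pointing down, tool y at world yaw
    y=np.array([np.cos(yaw),np.sin(yaw),0]);z=np.array([0,0,-1.]);return Ro.from_matrix(np.c_[np.cross(y,z),y,z])
E
r='[[-26,-30.8,0,0,0,0],[-26,-30.8,0,0,0,0],[-26,-30.8,0,0,0,0],[-26,-30.8,0,0,0,0],[-26,-30.8,0,0,0,0]]' ; unset r
for i in 1 2 3 4; do python3 jog.py '[[-26,-30.8,0,0,0,0],[-26,-30.8,0,0,0,0],[-26,-30.8,0,0,0,0],[-26,-30.8,0,0,0,0],[-26,-30.8,0,0,0,0]]' 60|tail -3; done
for i in 1 2 3; do python3 jog.py '[[0,0,0,0,0,0.125],[0,0,0,0,0,0.125],[0,0,0,0,0,0.125],[0,0,0,0,0,0.125],[0,0,0,0,0,0.125]]'|tail -3; done
python3 -c "
from h import *
delta([547,-325.7,150],down(-1.17))"
```

```text
ft_force: [1.1, -0.4, -0.3]
width: 60.9
grasp_force: 0.0
ft_force: [0.6, 0.5, -0.2]
width: 60.4
grasp_force: 0.0
ft_force: [1.7, 0.7, -0.8]
width: 59.9
grasp_force: 0.0
ft_force: [1.3, 0.3, -0.8]
width: 60.4
grasp_force: 0.0
ft_force: [-0.5, 0.2, -0.4]
width: 59.7
grasp_force: 0.0
ft_force: [0.5, 0.1, -0.4]
width: 60.0
grasp_force: 0.0
ft_force: [0.4, 0.2, 0.6]
width: 59.7
grasp_force: 0.0
t 3.1667 ee [ 490.813 -171.707  212.944] tool x [ 0.616  0.787 -0.   ] y [ 0.787 -0.616 -0.   ] F [0.423 0.247 0.619] w 59.675937451170014 q [-0.359  0.269  1.86  -0.     1.012  0.305]
d tool [-86.613 139.178  62.933] rot [-0.     0.     0.506]
```

```bash
python3 jog.py '[[-17.3,27.8,12.6,0,0,0],[-17.3,27.8,12.6,0,0,0],[-17.3,27.8,12.6,0,0,0],[-17.3,27.8,12.6,0,0,0],[-17.4,28,12.5,0,0,0]]' >/dev/null; python3 jog.py '[[0,0,0,0,0,0.125],[0,0,0,0,0,0.125],[0,0,0,0,0,0.125],[0,0,0,0,0,0.125],[0,0,0,0,0,0]]'
python3 - <<'E'
from h import *
delta([547,-325.7,98],down(-1.17))
d=viewer.get_image("top");cv2.imwrite("pics/a1.png",cv2.resize(d["img"][150:300,380:530],None,fx=4,fy=4)[:,:,::-1])
E
```

```text
t: 4.0
ee_pos: [547.9, -325.4, 149.8]
orientation: [-3.076, -0.636, 0.001]
ft_force: [0.3, 0.0, 0.5]
width: 60.0
grasp_force: 0.0
t 4.0 ee [ 547.915 -325.45   149.766] tool x [ 0.918  0.397 -0.   ] y [ 0.397 -0.918 -0.   ] F [0.297 0.001 0.518] w 59.967062696796575 q [-0.555  0.514  1.645 -0.     0.983  0.608]
d tool [-0.925 -0.113 51.766] rot [-0.     0.     0.007]
```

View pics/a1.png

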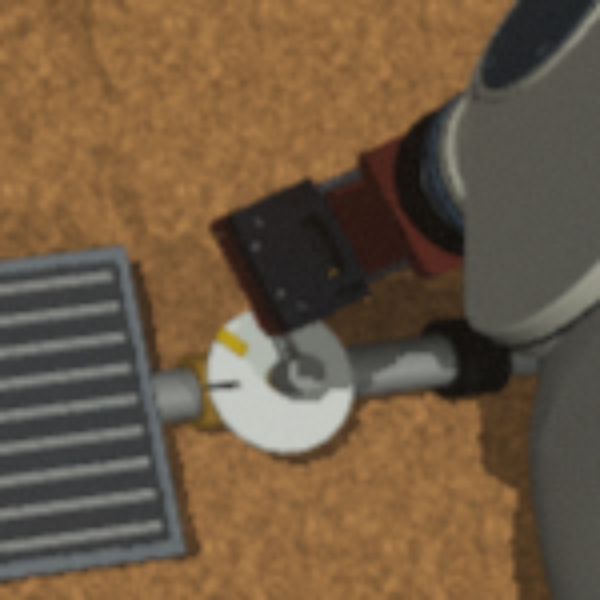

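The gripper sits over the lever with its closing line across it, around crop px (290,260), and the dial and yellow mark are in view at (232,343). I'll descend and close.

```bash
python3 jog.py '[[0,0,17,0,0,0],[0,0,17,0,0,0],[0,0,17,0,0,0],[0,0,0,0,0,0]]'; python3 jog.py '[[0,0,0,0,0,0],[0,0,0,0,0,0],[0,0,0,0,0,0],[0,0,0,0,0,0],[0,0,0,0,0,0]]' 0;python3 jog.py '[[0,0,0,0,0,0],[0,0,0,0,0,0],[0,0,0,0,0,0]]' 0
```

```text
t: 4.38
ee_pos: [546.1, -324.1, 96.0]
orientation: [-3.07, -0.649, 0.006]
ft_force: [-0.5, -0.5, -0.7]
width: 60.0
grasp_force: 0.0
t: 4.8
ee_pos: [548.5, -325.7, 100.0]
orientation: [3.074, 0.644, 0.002]
ft_force: [-0.2, 0.9, 0.1]
width: 30.2
grasp_force: 0.0
t: 5.05
ee_pos: [548.1, -325.4, 99.3]
orientation: [3.075, 0.644, 0.0]
ft_force: [-0.7, 0.2, -0.6]
width: 10.2
grasp_force: 0.0
```

```bash
python3 - <<'E'
from h import *
delta([547,-325.7,98],down(-1.17))
a=viewer.get_image("top")["img"][180:280,400:500];b=viewer.get_image("scene")["img"][130:230,60:160]
cv2.imwrite("pics/a2.png",cv2.resize(np.hstack([a,b]),None,fx=4,fy=4)[:,:,::-1])
E
```

```text
t 5.05 ee [ 548.088 -325.41    99.25 ] tool x [0.916 0.401 0.   ] y [ 0.401 -0.916  0.   ] F [-0.72   0.179 -0.596] w 10.23409701623057 q [-0.554  0.58   1.67  -0.     0.892  0.603]
d tool [-1.113 -0.171  1.25 ] rot [ 0.    -0.     0.012]
```

View pics/a2.png

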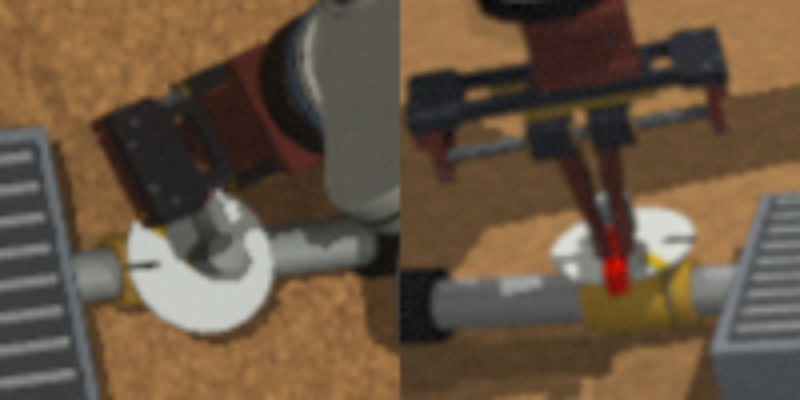

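The fingers are on either side of the red grip, near right-half px (615,250). I'll give them time to finish closing.

```bash
python3 jog.py '[[0,0,0,0,0,0],[0,0,0,0,0,0],[0,0,0,0,0,0]]' 0
```

```text
t: 5.4
ee_pos: [548.0, -325.4, 99.0]
orientation: [-3.075, -0.644, 0.0]
ft_force: [-0.8, 0.9, -0.0]
width: 0.9
grasp_force: 0.0
```

```bash
python3 - <<'E'
from h import *
delta([547,-325.7,98],down(-1.17))
s=viewer.get_image("scene");t=viewer.get_image("top")
p=pts(mask(s,(0,170,110),(6,255,255),(90,160,140,215)));print("scene red",len(p),p.min(0),p.max(0))
p0=cv2.imread("pics/scene0.png")[:,:,::-1];p=pts(mask({"img":np.ascontiguousarray(p0)},(0,170,110),(6,255,255),(90,160,140,215)));print("before",len(p),p.min(0),p.max(0))
u=np.array([np.cos(.4),np.sin(.4),0]);V=np.array([482.5,-353,0])
for r in(32,70,92):
  for z in (85,105):print(r,z,proj(s,V+u*r+[0,0,z])[0])
e=ctrl.get_obs()["ee_pos"];print("tcp",proj(s,e),"tip",proj(s,e-[0,0,17]),proj(t,e))
a=t["img"][180:280,400:500];b=s["img"][160:220,80:140]
cv2.imwrite("pics/a3.png",cv2.resize(b,None,fx=9,fy=9,interpolation=cv2.INTER_CUBIC)[:,:,::-1])
E
```

```text
t 5.4 ee [ 548.033 -325.361   99.023] tool x [ 0.916  0.401 -0.   ] y [ 0.401 -0.916 -0.   ] F [-0.765  0.921 -0.039] w 0.9289971069446142 q [-0.554  0.58   1.67  -0.     0.891  0.604]
d tool [-1.082 -0.104  1.023] rot [-0.     0.     0.012]
scene red 40 [111 195] [116 202]
before 80 [111 187] [116 202]
32 85 [115.261 192.34 ]
32 105 [113.518 185.783]
70 85 [116.017 199.782]
70 105 [114.235 193.125]
92 85 [116.473 204.272]
92 105 [114.668 197.557]
tcp [[114.783 195.361]] tip [[116.292 200.996]] [[441.223 217.086]]
```

View pics/a3.png

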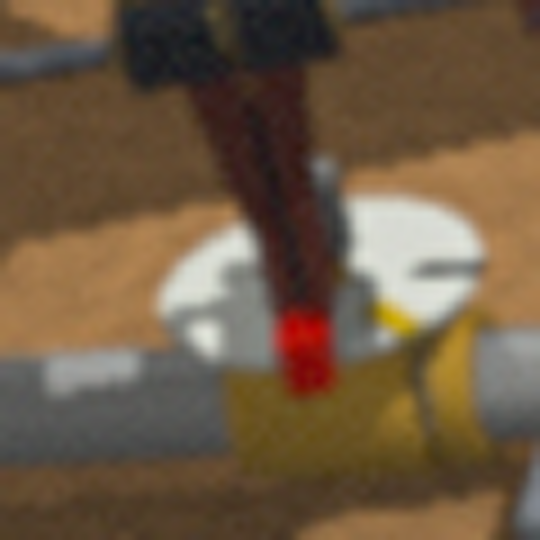

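The fingers have closed to 0.9 mm with no grip force, and the red lever hasn't moved. They end at scene row ~194.5, on top of the lever instead of around it, so the tool looks about 15 mm higher than reported. I'll check that with a gentle touch on the lever's top, which is at 105 mm.

```bash
for i in 1 2 3; do python3 jog.py '[[0,0,2,0,0,0],[0,0,0,0,0,0],[0,0,0,0,0,0]]' | sed -n '2p;4p'; done
```

```text
ee_pos: [547.9, -325.3, 96.9]
ft_force: [-0.1, -0.6, 0.2]
ee_pos: [548.3, -325.5, 95.6]
ft_force: [-1.3, 0.7, 4.7]
ee_pos: [548.7, -326.3, 95.2]
ft_force: [-4.9, -0.1, 17.0]
```

Contact came at a reported z of about 96, so the closed fingertips are about 9 mm above the reported TCP height, not 17 mm below it. I'll back up, open, and descend watching the force, down to where the tips should be 10 mm above the dial.

```bash
python3 jog.py '[[0,0,-20,0,0,0],[0,0,0,0,0,0],[0,0,0,0,0,0],[0,0,0,0,0,0],[0,0,0,0,0,0]]' 50 >/dev/null;  python3 jog.py '[[0,0,0,0,0,0],[0,0,0,0,0,0],[0,0,0,0,0,0],[0,0,0,0,0,0],[0,0,0,0,0,0]]' 50; python3 - <<'E'
from h import *
delta([547,-325.7,98],down(-1.17))
s=viewer.get_image("scene");t=viewer.get_image("top")
a=t["img"][180:240,410:470];b=s["img"][130:210,70:150]
e=ctrl.get_obs()["ee_pos"];print("tcp",proj(s,e),"tip",proj(s,e-[0,0,17]))
cv2.imwrite("pics/a4.png",cv2.resize(b,None,fx=7,fy=7,interpolation=cv2.INTER_CUBIC)[:,:,::-1])
E
```

```text
t: 7.08
ee_pos: [548.0, -325.3, 112.9]
orientation: [-3.075, -0.644, 0.0]
ft_force: [0.5, -0.4, -0.2]
width: 49.8
grasp_force: 0.0
t 7.0833 ee [ 548.014 -325.323  112.895] tool x [ 0.916  0.401 -0.   ] y [ 0.401 -0.916 -0.   ] F [ 0.468 -0.391 -0.193] w 49.79877223120625 q [-0.554  0.562  1.664 -0.     0.916  0.604]
d tool [-1.079 -0.058 14.895] rot [-0.     0.     0.012]
tcp [[113.512 190.648]] tip [[115.042 196.363]]
```

View pics/a4.png

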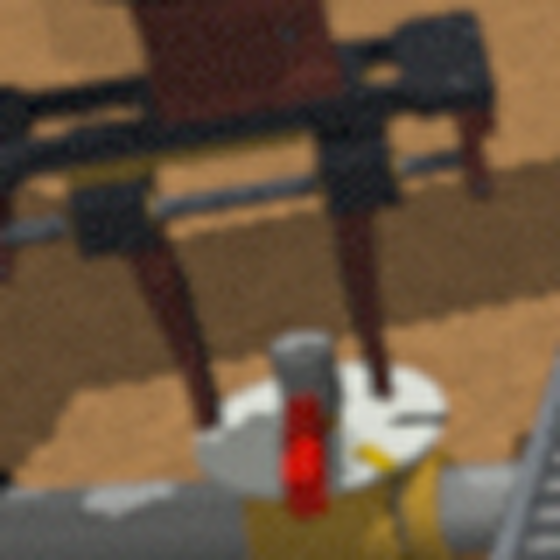

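Tip midpoint is at scene px (112.3,188.4), against a predicted (115.0,196.4). That matches a pure upward offset of about 25 mm, agreeing with the touch, so x and y are fine. I'll descend 38 mm with the fingers straddling the lever.

```bash
python3 jog.py '[[0,0,10,0,0,0],[0,0,10,0,0,0],[0,0,0,0,0,0]]' | sed -n '2p;4p';python3 jog.py '[[0,0,9,0,0,0],[0,0,9,0,0,0],[0,0,0,0,0,0]]' | sed -n '2p;4p'
python3 jog.py '[[0,0,0,0,0,0],[0,0,0,0,0,0],[0,0,0,0,0,0],[0,0,0,0,0,0],[0,0,0,0,0,0]]' 0 >/dev/null;python3 jog.py '[[0,0,0,0,0,0],[0,0,0,0,0,0],[0,0,0,0,0,0]]'
```

```text
ee_pos: [546.6, -324.5, 90.4]
ft_force: [-1.0, -0.2, 0.5]
ee_pos: [546.9, -324.6, 72.8]
ft_force: [-0.9, 0.2, -0.0]
t: 8.35
ee_pos: [548.4, -325.1, 75.5]
orientation: [-3.075, -0.643, -0.001]
ft_force: [1.2, 3.0, 3.7]
width: 13.4
grasp_force: 29.8
```

Gripped: 13.4 mm opening, 30 N. Next I turn it 0.51 rad along the arc about the valve axis (r ≈ 71.5 mm).

```bash
python3 jog.py '[[-0.4,-7.3,0,0,0,-0.102],[-0.4,-7.3,0,0,0,-0.102],[-0.4,-7.3,0,0,0,-0.102],[-0.4,-7.3,0,0,0,-0.102],[-0.4,-7.3,0,0,0,-0.102]]'; python3 jog.py '[[0,0,0,0,0,0],[0,0,0,0,0,0],[0,0,0,0,0,0]]'; python3 -c "
from h import *
e=ctrl.get_obs()['ee_pos'];print(np.arctan2(e[1]+353,e[0]-482.5)-.124,np.hypot(e[1]+353,e[0]-482.5));delta(e)"
```

```text
t: 8.77
ee_pos: [526.2, -296.2, 75.5]
orientation: [2.81, 1.405, 0.003]
ft_force: [2.3, 3.9, 2.2]
width: 13.7
grasp_force: 29.8
t: 9.02
ee_pos: [525.9, -296.0, 75.5]
orientation: [-2.812, -1.399, -0.001]
ft_force: [2.3, 5.7, 4.1]
width: 13.7
grasp_force: 29.9
0.7958759903963183 71.64688717829436
t 9.0167 ee [ 525.912 -296.003   75.5  ] tool x [0.603 0.797 0.001] y [ 0.797 -0.603 -0.   ] F [2.288 5.708 4.052] w 13.741926022986904 q [-0.533  0.574  1.758  0.002  0.81   0.114]
d tool [0. 0. 0.] rot
```

```bash
python3 jog.py '[[0,0,0,0,0,0],[0,0,0,0,0,0],[0,0,0,0,0,0],[0,0,0,0,0,0],[0,0,0,0,0,0]]' 50 >/dev/null; for i in 1 2; do python3 jog.py '[[0,0,-14,0,0,0],[0,0,-14,0,0,0],[0,0,-14,0,0,0],[0,0,-14,0,0,0],[0,0,-14,0,0,0]]' >/dev/null; done
for i in 1 2 3; do python3 jog.py '[[20,-28,0,0,0,0],[20,-28,0,0,0,0],[20,-28,0,0,0,0],[20,-28,0,0,0,0],[20,-28,0,0,0,0]]' | sed -n 2p; done
python3 - <<'E'
from h import *
delta([489,239,250],down(1.77))
d=viewer.get_image("top");yaw=.124;V=np.array([482.5,-353,0])
p=pts(mask(d,(0,170,110),(6,255,255),(410,190,480,265)));r=cv2.minAreaRect(p.astype(np.float32));c=ray(d,r[0],105)[0]-V
q=ray(d,p,105)[:,:2];w=np.linalg.svd(q-q.mean(0))[2][0];w*=np.sign(w[0])
print(len(p),r,"ang",np.arctan2(c[1],c[0])-yaw,np.hypot(*c[:2]),"dir",np.arctan2(w[1],w[0])-yaw)
E
```

```text
ee_pos: [473.4, -131.7, 215.0]
ee_pos: [422.2, 32.6, 215.2]
ee_pos: [371.0, 197.0, 215.3]
t 11.5167 ee [371.024 197.023 215.285] tool x [0.604 0.797 0.   ] y [ 0.797 -0.604  0.   ] F [ 1.499  0.051 -0.256] w 49.9083390356429 q [ 0.46   0.112  2.058 -0.     0.971  1.108]
d tool [104.706  68.716 -34.644] rot [ 0.001  0.    -2.418]
136 ((434.20001220703125, 227.4000244140625), (24.799999237060547, 5.600000381469727), 36.869895935058594) ang 0.7855789011697243 63.35994516540018 dir 0.7763500210346481
```

The lever is at 0.786 rad and released. Next, over to the tote handle at (490,239.5), closing along the tote's x axis (yaw 0.203).

```bash
python3 jog.py '[[26.4,17.3,0,0,0,0],[26.4,17.3,0,0,0,0],[26.4,17.3,0,0,0,0],[26.4,17.3,0,0,0,0]]' 60 >/dev/null; python3 jog.py '[[0,0,20,0,0,-0.122],[0,0,20,0,0,-0.122],[0,0,20,0,0,-0.122],[0,0,20,0,0,-0.122]]' >/dev/null; python3 jog.py '[[0,0,0,0,0,-0.121],[0,0,0,0,0,-0.121],[0,0,0,0,0,-0.121],[0,0,0,0,0,0]]' |sed -n 2p
python3 - <<'E'
from h import *
delta([490,239.5,52],down(.203))
s=viewer.get_image("scene");e=ctrl.get_obs()["ee_pos"];print("tip if +26",proj(s,e+[0,0,9])-[290,110])
print("bar ends top",proj(s,[[474,312.8,90],[503.8,165.6,90]])-[290,110])
cv2.imwrite("pics/b1.png",cv2.resize(s["img"][110:240,290:410],None,fx=4.5,fy=4.5,interpolation=cv2.INTER_CUBIC)[:,:,::-1])
E
```

```text
ee_pos: [490.7, 237.8, 134.8]
t 12.5667 ee [490.672 237.831 134.798] tool x [-0.206  0.979 -0.   ] y [ 0.979  0.206 -0.   ] F [ 0.621 -0.558  0.227] w 60.427877004153764 q [ 0.43   0.414  1.863 -0.     0.865  0.222]
d tool [ 1.79  -0.276 82.798] rot [-0.     0.     0.004]
tip if +26 [[49.421 60.886]]
bar ends top [[76.979 76.193]
 [19.994 81.585]]
```

View pics/b1.png

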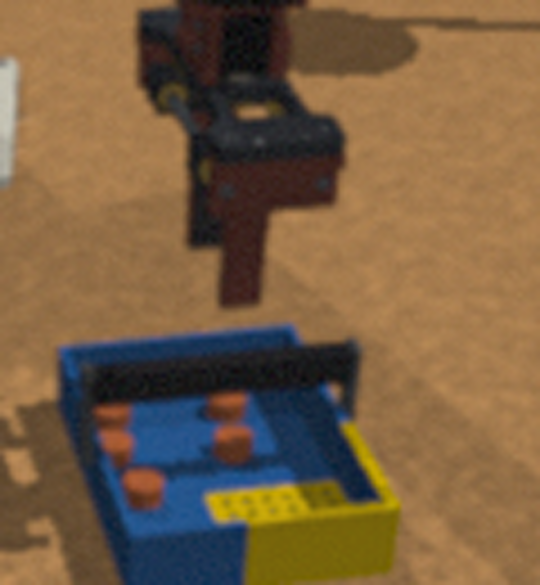

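The front fingertip appears at crop px (53,67), which agrees with the prediction using the 26 mm offset. The handle bar lies beneath it, with the five plugs in the tote. Descending to straddle the bar and closing.

```bash
python3 jog.py '[[0.6,0,20,0,0,0],[0.6,0,20,0,0,0],[0.6,0,20,0,0,0],[0,0,0,0,0,0]]' |sed -n '2p;4p'; python3 jog.py '[[0,0,8,0,0,0],[0,0,8,0,0,0],[0,0,7,0,0,0],[0,0,0,0,0,0]]' |sed -n '2p;4p'
python3 jog.py '[[0,0,0,0,0,0],[0,0,0,0,0,0],[0,0,0,0,0,0],[0,0,0,0,0,0],[0,0,0,0,0,0]]' 0 >/dev/null;python3 jog.py '[[0,0,0,0,0,0],[0,0,0,0,0,0],[0,0,0,0,0,0],[0,0,0,0,0,0]]'
```

```text
ee_pos: [488.2, 238.8, 72.2]
ft_force: [-1.0, 0.7, -0.2]
ee_pos: [490.0, 239.6, 51.3]
ft_force: [-0.2, -0.2, 0.1]
t: 14.03
ee_pos: [490.2, 239.8, 52.2]
orientation: [-1.985, -2.435, 0.0]
ft_force: [-0.9, -0.6, 2.0]
width: 13.5
grasp_force: 30.0
```

```bash
python3 jog.py '[[0,0,-3,0,0,0],[0,0,-6,0,0,0],[0,0,-9,0,0,0],[0,0,-12,0,0,0],[0,0,-12,0,0,0]]' |sed -n '2p;4,6p'; for i in 1 2; do python3 jog.py '[[0,0,-12,0,0,0],[0,0,-12,0,0,0],[0,0,-12,0,0,0],[0,0,-12,0,0,0],[0,0,-10,0,0,0]]'>/dev/null; done; python3 jog.py '[[0,0,-12,0,0,0],[0,0,-8,0,0,0],[0,0,-4,0,0,0],[0,0,0,0,0,0],[0,0,0,0,0,0]]'
python3 - <<'E'
from h import *
# target: tote yaw -0.285, tilt th downhill at tote 45deg; corner at world C
th=.42;yaw=-.285;Cn=np.array([485,-175,140.])
ax=Ro.from_euler("z",yaw)
u=np.array([1,1,0])/2**.5
Rt=ax*Ro.from_rotvec(th*np.cross([0,0,1],u))   # tote attitude
grip=Cn+Rt.apply(np.array([0,0,78.])-[95,70,5]); 
Tl=Ro.from_matrix(np.c_[[0,1,0],[1,0,0],[0,0,-1]]) # tool in tote: y=tote x, z=-tote z
tz=Rt.apply([0,0,-1]);tcp=grip+tz*2   # true
rep=tcp-[0,0,26]
print("tote z",Rt.apply([0,0,1]),"grip",grip,"rep tcp",rep)
print("level:");delta(rep,ax*Tl)
print("tilt rot from level, tool axes",((ax*Tl).inv()*Rt*Tl).as_rotvec())
print("low corners",[(Cn+Rt.apply(np.array([x,y,0])-[95,70,5])).round() for x in(-100,100) for y in(-75,75)])
E
```

```text
ee_pos: [490.2, 239.8, 95.2]
ft_force: [0.8, -0.3, -4.0]
width: 14.0
grasp_force: 30.0
t: 15.7
ee_pos: [490.1, 239.7, 233.9]
orientation: [-1.985, -2.435, 0.0]
ft_force: [-0.2, 0.9, -4.3]
width: 13.4
grasp_force: 30.0
tote z [0.3577656  0.19563324 0.91308894] grip [ 409.16488453 -196.320146    254.22997258] rep tcp [ 408.44935334 -196.71141248  226.4037947 ]
level:
t 15.7 ee [490.127 239.74  233.91 ] tool x [-0.202  0.979 -0.   ] y [ 0.979  0.202 -0.   ] F [-0.222  0.923 -4.255] w 13.397318511189283 q [ 0.433  0.282  1.787 -0.     1.072  0.23 ]
d tool [-411.021 -167.991    7.579] rot [-0.     0.     0.488]
tilt rot from level, tool axes [ 0.297 -0.297 -0.   ]
low corners [array([ 274., -250.,  233.]), array([ 308., -111.,  190.]), array([ 455., -312.,  176.]), array([ 489., -173.,  133.])]
```

The lift is good: 4.3 N of weight, grip force 30 N. Moving over to the extractor with gentle ramps, then yawing.

```bash
python3 jog.py '[[-5.6,-2.3,0,0,0,0],[-11.1,-4.5,0,0,0,0],[-16.7,-6.8,0,0,0,0],[-20.4,-8.3,0,0,0,0],[-20.4,-8.3,0,0,0,0]]' >/dev/null; for i in 1 2 3; do python3 jog.py '[[-20.4,-8.3,0,0,0,0],[-20.4,-8.3,0,0,0,0],[-20.4,-8.3,0,0,0,0],[-20.4,-8.3,0,0,0,0],[-20.4,-8.3,0,0,0,0]]' >/dev/null; done
python3 jog.py '[[-16.7,-6.8,0,0,0,0],[-11.1,-4.5,0,0,0,0],[-5.6,-2.3,0,0,0,0],[0,0,0,0,0,0]]' | sed -n '2p;4,6p'
python3 jog.py '[[0,0,0,0,0,0.03],[0,0,0,0,0,0.06],[0,0,0,0,0,0.07],[0,0,0,0,0,0.07],[0,0,0,0,0,0.07]]'>/dev/null
python3 jog.py '[[0,0,0,0,0,0.07],[0,0,0,0,0,0.06],[0,0,0,0,0,0.04],[0,0,0,0,0,0.02],[0,0,0,0,0,0]]'
python3 - <<'E'
from h import *
delta([408.4,-196.7,226.4],down(-.285))
d=viewer.get_image("top");s=viewer.get_image("scene")
cv2.imwrite("pics/d1.png",np.vstack([np.hstack([cv2.resize(d["img"][150:330,310:500],(380,360)),cv2.resize(s["img"][60:240,60:250],(380,360))])])[:,:,::-1])
E
```

```text
ee_pos: [407.9, -200.3, 233.7]
ft_force: [-0.2, 0.1, -3.9]
width: 13.8
grasp_force: 30.0
t: 18.53
ee_pos: [408.6, -198.6, 233.9]
orientation: [-2.515, -1.881, 0.0]
ft_force: [-0.0, 0.6, -3.4]
width: 13.7
grasp_force: 30.0
t 18.5333 ee [ 408.627 -198.569  233.921] tool x [0.283 0.959 0.   ] y [ 0.959 -0.283 -0.   ] F [-0.015  0.634 -3.391] w 13.66944560676632 q [-0.479  0.141  1.972  0.     1.029 -0.192]
d tool [ 1.727 -0.743  7.522] rot [-0.    -0.    -0.002]
```

View pics/d1.png

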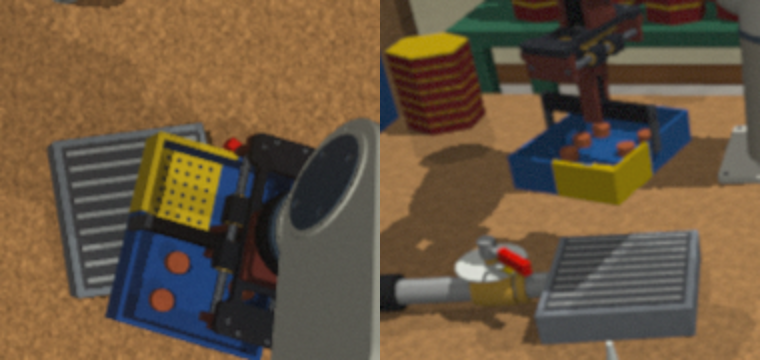

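All held: the tote is level over the extractor in both panes, the yellow corner points outward (left pane px (185,180)), and plugs are visible inside. Now tilting slowly toward that corner.

```bash
for i in 1 2 3; do python3 jog.py '[[0,0,0,0.02,-0.02,0],[0,0,0,0.02,-0.02,0],[0,0,0,0.02,-0.02,0],[0,0,0,0.02,-0.02,0],[0,0,0,0.02,-0.02,0]]' >/dev/null; done; for i in 1 2; do python3 jog.py '[[0,0,0,0,0,0],[0,0,0,0,0,0],[0,0,0,0,0,0],[0,0,0,0,0,0],[0,0,0,0,0,0]]' | sed -n '1,6p'; done
python3 - <<'E'
from h import *
o=ctrl.get_obs();R=Ro.from_rotvec(o["orientation"]);Tl=Ro.from_matrix(np.c_[[0,1,0],[1,0,0],[0,0,-1]]);Rt=R*Tl.inv()
np.set_printoptions(precision=1,suppress=True)
tcp=o["ee_pos"]+np.array([0,0,26]);grip=tcp-R.apply([0,0,2])
org=grip-Rt.apply([0,0,78]);C=org+Rt.apply([95,70,5]);print("tilt",np.arccos(Rt.as_matrix()[2,2]),"corner",C,"ext",Ro.from_euler("z",-.124).apply(C-[461.6,-184.3,0]))
K=np.array([[x,y,45] for x,y in((100,75),(100,-75),(-100,-75),(-100,75))]);W=org+Rt.apply(K)
for n in("top","scene"):
    d=viewer.get_image(n);cv2.imwrite(f"pics/e_{n}.png",d["img"][:,:,::-1])
    print(n,"rim corners pred",proj(d,W).ravel(),"inner corner",proj(d,C))
    b=cv2.boundingRect(np.float32(proj(d,W)));box=(b[0]-15,b[1]-15,b[0]+b[2]+15,b[1]+b[3]+40)
    y=mask(d,(22,150,60),(35,255,255),box);p=pts(y);h=cv2.convexHull(p.astype(np.float32));print(" yellow",len(p),cv2.approxPolyDP(h,2,True).ravel())
    bl=pts(mask(d,(100,120,30),(130,255,255),box));print(" blue",cv2.approxPolyDP(cv2.convexHull(bl.astype(np.float32)),2,True).ravel())
    m=mask(d,(4,130,70),(13,255,255),box)
    for c in cv2.findContours(m,0,1)[0]:
        if cv2.contourArea(c)>12:
            q=c.reshape(-1,2).mean(0)
            # ray onto plane 14 mm above tote floor -> tote coords
            Cc=-np.array(d["R"]).T@np.array(d["t"]);v=ray(d,q,0)[0]-Cc;a=Rt.inv().apply(Cc-org);w=Rt.inv().apply(v);P=a+w*((15-a[2])/w[2]);print("  plug blob",q,cv2.contourArea(c),"tote xy",P)
    
E
```

```text
t: 20.3
ee_pos: [408.7, -199.3, 234.2]
orientation: [-2.414, -1.804, 0.642]
ft_force: [0.1, -0.2, -2.9]
width: 13.5
grasp_force: 30.0
t: 20.72
ee_pos: [408.8, -199.2, 234.1]
orientation: [-2.414, -1.804, 0.642]
ft_force: [-0.2, 0.4, -4.1]
width: 13.8
grasp_force: 30.0
tilt 0.4242512461602371 corner [ 485.  -177.9  147.4] ext [ 24.    3.5 147.4]
top rim corners pred [389.2 229.5 462.3 242.8 454.  336.2 372.5 315.9] inner corner [[389.8 240.3]]
 yellow 195 [399. 270. 393. 269. 380. 254. 386. 225. 398. 227.]
 blue [407. 325. 370. 316. 377. 270. 389. 229. 398. 231. 409. 292.]
  plug blob [387.  269.9] 54.5 tote xy [16.7 64.2 15. ]
  plug blob [392.7 245.5] 151.5 tote xy [77.9 61.6 15. ]
scene rim corners pred [176.1 159.  122.  136.6 162.3  89.1 211.8 109. ] inner corner [[175.8 166.9]]
 yellow 896 [155.  91. 193. 140. 193. 151. 178. 172. 124. 196. 117. 190.]
 blue [212. 113. 211. 122. 196. 145. 146. 158. 126. 149. 125. 140. 143. 116.
 178.  98.]
  plug blob [176.4 152.6] 31.0 tote xy [59.6 53.1 15. ]
  plug blob [108.3 112.9] 41.0 tote xy [  24.6 -167.2   15. ]
```

The tote's attitude matches the prediction (0.42 rad), so there's no slip in the grip. One plug reads at tote (17,64), possibly queued along the wall. A little more tilt, mostly along the tote's +x, will pack them closer to the corner.

```bash
python3 jog.py '[[0,0,0,0.03,-0.015,0],[0,0,0,0.03,-0.015,0],[0,0,0,0.03,-0.015,0],[0,0,0,0.03,-0.015,0],[0,0,0,0.03,-0.015,0]]' >/dev/null; for i in 1 2 3; do python3 jog.py '[[0,0,0,0,0,0],[0,0,0,0,0,0],[0,0,0,0,0,0],[0,0,0,0,0,0],[0,0,0,0,0,0]]' | sed -n '2p;4,6p'; done
cat > chk.py <<'E'
from h import *
o=ctrl.get_obs();R=Ro.from_rotvec(o["orientation"]);Tl=Ro.from_matrix(np.c_[[0,1,0],[1,0,0],[0,0,-1]]);Rt=R*Tl.inv()
np.set_printoptions(precision=1,suppress=True)
grip=o["ee_pos"]+np.array([0,0,26])-R.apply([0,0,2])
org=grip-Rt.apply([0,0,78]);C=org+Rt.apply([95,70,5]);print("t",o["t"],"tilt",np.arccos(Rt.as_matrix()[2,2]),"corner",C,"ext",Ro.from_euler("z",-.124).apply(C-[461.6,-184.3,0]))
K=np.array([[x,y,45] for x,y in((100,75),(100,-75),(-100,-75),(-100,75))]);W=org+Rt.apply(K)
def tote(d,q,z=15):
    Cc=-np.array(d["R"]).T@np.array(d["t"]);v=ray(d,q,0)-Cc;a=Rt.inv().apply(Cc-org);w=Rt.inv().apply(v);return a+w*((z-a[2])/w[:,2])[:,None]
for n in("top","scene"):
    d=viewer.get_image(n)
    print(n,"rim pred",proj(d,W).ravel())
    b=cv2.boundingRect(np.float32(proj(d,W)));box=(b[0]-5,b[1]-5,b[0]+b[2]+5,b[1]+b[3]+40)
    p=pts(mask(d,(22,150,60),(35,255,255),box));print(" yellow",len(p),cv2.approxPolyDP(cv2.convexHull(p.astype(np.float32)),2,True).ravel())
    m=mask(d,(3,130,40),(14,255,255),box)
    nn,lab,st,ce=cv2.connectedComponentsWithStats(m)
    for i in range(1,nn):
        if st[i,4]>8:
            P=tote(d,pts(lab==i));
            if abs(P[:,:2].mean(0)).max()<110: print("  blob px",ce[i],"n",st[i,4],"tote xmin/max",P[:,0].min(),P[:,0].max(),"y",P[:,1].min(),P[:,1].max())
E
python3 chk.py
```

```text
ee_pos: [408.7, -199.3, 234.3]
ft_force: [1.3, 0.0, -3.9]
width: 13.9
grasp_force: 30.0
ee_pos: [408.9, -199.2, 234.1]
ft_force: [0.6, -0.9, -3.6]
width: 13.6
grasp_force: 30.0
ee_pos: [408.9, -199.2, 234.1]
ft_force: [0.2, 0.3, -3.1]
width: 14.1
grasp_force: 30.0
t 22.4833 tilt 0.5855935585045488 corner [ 466.1 -183.3  135.8] ext [  4.6   0.4 135.8]
top rim pred [389.5 236.5 462.4 247.1 457.2 335.1 373.3 316.5]
 yellow 101 [395. 273. 381. 253. 385. 231. 390. 231.]
  blob px [390.8 250.7] n 77 tote xmin/max 70.87248375681543 107.02109808857892 y 51.79770171036879 78.59980878465396
  blob px [387.5 271.4] n 112 tote xmin/max 9.915879715826804 42.607726529565014 y 57.10926842780931 78.1007187656191
scene rim pred [176.4 162.  122.7 137.2 162.   82.4 211.9 105.3]
 yellow 864 [164.  94. 193. 141. 193. 150. 179. 173. 121. 201. 153. 101.]
  blob px [150.6 123.4] n 14 tote xmin/max 10.794140227326011 16.76234009936536 y -58.419161480483524 -36.56239293056075
  blob px [177.9 152.8] n 138 tote xmin/max 9.68992423499924 86.99450145572484 y 35.38995687282443 67.78518977582638
```

```bash
cat >> chk.py <<'E'
print("fingers scene", proj(d,org+Rt.apply([[s*x,y,z] for s in(1,-1) for x,y,z in((7,0,59),(14,0,90))])).ravel(),"bar",proj(d,org+Rt.apply([[0,81,66],[0,-81,66],[0,81,90],[0,-81,90]])).ravel())
h=cv2.cvtColor(d["img"],cv2.COLOR_RGB2HSV)
for i in range(1,nn):
    if st[i,4]>8:print(ce[i],st[i],"hsv",h[lab==i].mean(0))
g=org+Rt.apply([[x,y,15] for x in(-80,-50,-20,10) for y in(-60,-30,0,30,58)]);q=proj(d,g).round().astype(int)
for (a,b) in zip(q,[(x,y) for x in(-80,-50,-20,10) for y in(-60,-30,0,30,58)]):print(b,a,h[a[1],a[0]],end=" ")
E
python3 chk.py | tail -12
```

```text
blob px [177.9 152.8] n 138 tote xmin/max 9.703462789271498 87.00740153025521 y 35.40847395777337 67.8053221589953
fingers scene [167.3 119.5 165.3 114.4 170.  115.6 170.7 106.4] bar [197.  129.  140.1 102.9 197.  123.7 139.1  97.1]
[126.1  96.5] [119  93  15   8  82] hsv [ 13.4 154.3  74.8]
[149.8  94. ] [148  93   5   4   9] hsv [ 13.1 147.3  74. ]
[171.5  95.5] [169  93   5   6  10] hsv [  8.1 146.   45.6]
[202.9  96. ] [187  93  30   8 160] hsv [ 13.3 156.   77.7]
[150.6 123.4] [147 122   8   4  11] hsv [  7.3 148.6  50.2]
[161.6 127.4] [160 126   4   4   9] hsv [  7.9 145.7  51.4]
[177.9 152.8] [167 140  24  23 138] hsv [ 10.2 170.6 144.7]
[134.9 192.1] [134 189   3   7  16] hsv [  7.6 178.4 127.4]
[127.1 194.3] [122 190  11   9  18] hsv [  7.7 203.7 101.8]
(-80, -60) [164  97] [124  70  29] (-80, -30) [174 101] [178  65  47] (-80, 0) [184 106] [108 172  71] (-80, 30) [193 110] [107 159  69] (-80, 58) [203 114] [108 156  67] (-50, -60) [159 104] [115  44  35] (-50, -30) [168 109] [10 22 35] (-50, 0) [178 114] [106 181 134] (-50, 30) [188 118] [105 181 134] (-50, 58) [198 122] [107 182 132] (-20, -60) [153 112] [30  9 29] (-20, -30) [163 117] [114  28  46] (-20, 0) [173 122] [116  56  32] (-20, 30) [183 126] [ 90 165  17] (-20, 58) [193 131] [105 161  19] (10, -60) [147 120] [  6 117  35] (10, -30) [157 125] [ 6 98 39] (10, 0) [168 130] [106 189 132] (10, 30) [178 135] [106 180 132] (10, 58) [187 139] [171  75 123]
```

```bash
cat >> chk.py <<'E'
print()
for nm in("scene","top"):
  d=viewer.get_image(nm);h=cv2.cvtColor(d["img"],cv2.COLOR_RGB2HSV)
  print(nm,"rows: tote x 92..-92, cols: tote y -66..66")
  for x in range(92,-93,-8):
    q=proj(d,org+Rt.apply([[x,y,17] for y in range(-66,67,6)])).round().astype(int);l=""
    for a in q:
        H,S,V=h[a[1],a[0]];l+="." if V<30 or S<70 else "B" if 95<H<130 else "Y" if 19<H<38 else ("P" if V>=75 else "p") if H<16 or H>170 else "?"
    print("%4d"%x,l)
E
python3 chk.py | tail -51
```

```text
(-80, -60) [164  97] [165  17  30] (-80, -30) [174 101] [ 2 85 42] (-80, 0) [184 106] [105 200  69] (-80, 30) [193 110] [106 175  67] (-80, 58) [203 114] [106 162  66] (-50, -60) [159 104] [132  31  41] (-50, -30) [168 109] [17 53 43] (-50, 0) [178 114] [106 190 133] (-50, 30) [188 118] [106 190 133] (-50, 58) [198 122] [105 191 132] (-20, -60) [153 112] [113  25  41] (-20, -30) [163 117] [115  31  50] (-20, 0) [173 122] [113  68  34] (-20, 30) [183 126] [80 27 28] (-20, 58) [193 131] [94 64 28] (10, -60) [147 120] [ 8 72 39] (10, -30) [157 125] [  6 102  35] (10, 0) [168 130] [105 186 133] (10, 30) [178 135] [107 185 134] (10, 58) [187 139] [169  75 123] 
scene rows: tote x 92..-92, cols: tote y -66..66
  92 BBBBBBBBBYYYYYYYYYYYYYY
  84 BBBBBBBBBBBBYYYYY?PPPPP
  76 BBBBBBBBBBBBYYYYYPPPPPP
  68 BBBBBBBBBBB.YYYYYYP?YPP
  60 BBBBBBBBBBBBYYYYYYYYYPP
  52 BBBBBBBBBBBBYYYYYYYYY??
  44 BBBBBBBBBBBBYYYYYYYYYPP
  36 BBBBBBBBBBB.YYYYYYYYY?P
  28 BBBBBBBBBBBBBBBBBBBB.PP
  20 p?..B?ppppBBBBBBBBBB.PP
  12 ppppppppppBBBBBBBBBBBPP
   4 ........?BBBBBBBBBBBBBB
  -4 .........BBBBBBBBBBBBBB
 -12 ....
[... 352 characters left out ...]
..66
  92 .......................
  84 .......................
  76 ....................PPP
  68 .....................p.
  60 .......................
  52 .......................
  44 .......................
  36 ....................YpP
  28 ....................YPP
  20 ...................?BPP
  12 ....................BPP
   4 ...................BBBB
  -4 ..................BBBBB
 -12 ..................BBBBB
 -20 ..................BBBBB
 -28 ..................BBBBB
 -36 ..................BBBBB
 -44 ..................BBBBB
 -52 .................BBBBBB
 -60 .................BBBBBB
 -68 ................BBBBBBB
 -76 ................BBBBBBB
 -84 ................BBBBBBB
 -92 ...............BBBBBBBB
```

Packed state: four plugs in a row along the +y wall (the last about 85 mm from the tip) and the fifth beside the first, at about (80,42). The rest of the visible floor is empty. The corner is near the grille centre at about 136 mm height, with steady tilt 0.585 rad and grip force 30 N. Handing in.

```bash
python3 jog.py '[[0,0,0,0,0,0],[0,0,0,0,0,0]]' | sed -n '1,6p'; python3 -c "
from workcell import ctrl, viewer, close_job
print(close_job())"
```

```text
t: 23.05
ee_pos: [408.8, -199.2, 234.1]
orientation: [-2.322, -1.715, 0.847]
ft_force: [0.4, 0.4, -3.9]
width: 14.1
grasp_force: 30.0
the job is handed in; nothing more can be done
None
```

I handed the job in at 23 s with the valve lever measured at 0.786 rad and released, and the tote held steady at 0.585 rad tilt with its yellow corner about 136 mm up over the grille centre; the images show all five plugs in that corner, the farthest about 85 mm from the tip, but the hand-in returned no verdict.

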